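Snap the spice tube into the free clips

ROBOT

A 6-joint arm with a two-finger parallel gripper is mounted at the origin on a cart in front of the work surface, level with it; the furniture and walls round the work are solid. World frame = base frame: x ahead of the robot, y to its left, z up, the work surface at z = 0. Lengths are in m, angles in rad, forces in N, time in s.
With the tool pointing down it reaches from about 0.35 to 0.975 m from the base axis. Payload 4.9 kg.
Tool frame: the origin (TCP) lies between the finger pads; the fingertips stand 19 mm ahead of it and the grasp point (between the pads) is the TCP; z points along the fingers, y is the line along which they close (so a half turn about z gives the same grasp; the last joint's range is limited). The gripper opens to 85 mm and grips with 20 to 120 N. Pads are 22 mm wide; open, the fingers measure 114 mm over their backs; the gripper's body (76 mm by 85 mm) begins 54 mm behind the grasp point. The pads swing forward as they close: fully open they stand 13 mm farther back than shut.
Start: joints at [-1.429, 0.053, 1.613, -0, 1.476, -0.119], TCP at [0.161, -0.604, 0.217] pointing down, gripper open.
Joint ranges: [-3.01, 3.01], [-1.01, 2.22], [0.06, 2.58], [-1.02, 4.17], [0.09, 2.62], [-3.14, 3.14]. Speed limits (rad/s): [2.57, 2.57, 3.14, 3.14, 3.14, 3.14].

INTERFACE

Orientations are given as a unit quaternion [w, x, y, z].
In Python, from plant import manip gives the robot as it stands.
- The arm moves only by the tool jog_arm, never from a script. Its arguments are lists of equal length, an entry for each row: "offset": the shift along the tool's x, y, z in units of 400 mm (1.0 is 400 mm), a list of three; "angular": the turn, a rotation vector about the tool's x, y, z in units of 90 degrees (1.0 is 90 degrees), a list of three; "hand": the finger opening in mm, from 0 to 85.4. In form: {"offset": [[tx, ty, tz], ...], "angular": [[ax, ay, az], ...], "hand": [hand, ...]}. A call has 1 to 12 rows; each row is the pose to reach, as a shift and turn from the pose commanded when the call began, along the tool's axes at that moment; what a row does not reach only later rows make up. A row lasts 1/10 s, in which the tool goes at most 50 mm and 8.59 degrees, less where a joint would pass 70% of its speed; a pose out of reach is approached as far as the arm can. A call with a number of a shift or a turn outside -1 to 1 is refused whole. A call with a gripper value outside its range is refused whole. The fingers move at their own pace and stop on an object; the grip force is fixed at half the most. Time passes only in rows, so rows that repeat a pose let the fingers close. It gives the time, the measured TCP pose, the force, the opening and the grip force at its end, in the units of the state.
- manip.sense(): the state, without advancing time (a new reading comes with each control period).
- manip.grab_frame(name): name is "scene" or "top" or "wrist"; returns the picture (400x640x3 uint8, red, green, blue); there is no depth.
- manip.camera_info(name): a dict with "intrinsics" (3x3 intrinsics, pixels), "extrinsics" (4x4, takes a point from camera to world coordinates). Camera axes: x right, y down, z forward; pixel columns grow to the right and rows downward; lengths in m; the calibration is good to about 2 mm. A picture is of the moment at which its call begins: read the wrist's pose just before it. camera_info takes no time and is no camera call; for the wrist camera it gives the pose at the moment of the call.
- manip.hand_in(): hands the job in; it is judged then, once.
The state is a dict: "time_s": time; "q": joint angles; "joint_vel": joint speeds; "joint_torque": joint torques, N m; "eef_pos": TCP position; "orientation": TCP orientation; "ft_force": force on the tool from outside, world axes, zero at the start; "ft_torque": the same for the moment, N m; "grip_width": finger opening in m; "grip_force": force on a finger pad.
Only numpy, scipy, OpenCV 4.12 (cv2) and the standard library are available. Lean on these libraries where they do the work, as an engineer would, in place of code of your own. Each camera call takes 0.05 s, during which the arm holds its last target. There are 200 camera calls.

TASK

One spice tube is missing from the clip rack beside the stove. Pick up the slim steel tube that was left on the stove, the same kind as the two in the rack and not the stout one, and press it down sideways into the rack's one free pair of clips until it has snapped fully home in both; let go, and leave its two neighbours in their clips.

Things in the scene. Friction and masses are not known exactly. Their poses are not given: they have to be found in the camera images.
- slim_tube: Loose slim steel spice tube lying on the flat stove top: 26 mm thick, 108 mm bare length between hexagonal ends 36 mm across flats (no rolling): foot 10 mm long at -y, black cap 29 mm at +y; 84-168 g. Origin: on its axis, midway between the ends, 18 mm above the stove top (24 mm above z = 0); y along the axis. Either way round in the clip will do. A stout one (40 mm thick) lies near: not wanted.
- clip_free: The empty clip, fixed. Origin, 52 mm above the counter: midpoint of a tube fully home; y along tube, z up. Sprung jaws open upward at y = -36 and +36 mm, 12 mm wide each; fingers fit between, down to 34 mm below origin. Lips 9 mm above origin leave a 20 mm gap, flared to 43 mm at 19 mm. A tube laid on top rests 18 mm high; 8-12 N straight down snaps it in, onto a cradle. End play 12 mm.
- seated_a: Tube like slim_tube (same size, origin and axes), already held in the rack, to stay there. The rack is a wooden board 240 x 90 x 12 mm with three equal clips in a row along x, 75 mm apart; the free clip may be any of the three. A hood cabinet panel hangs 0.6 m above the seam of stove and counter, and a fridge stands on the left: carry low.
- seated_b: Tube like slim_tube (same size, origin and axes), already held in the rack, to stay there. The rack is a wooden board 240 x 90 x 12 mm with three equal clips in a row along x, 75 mm apart; the free clip may be any of the three. A hood cabinet panel hangs 0.6 m above the seam of stove and counter, and a fridge stands on the left: carry low.

How it is judged:
By the outcome, as a careful person would: the job done as asked, in the order asked, and still so for the second after the job is handed in, with the robot touching nothing.
It also fails if it takes over 35 s, if anything falls off the work surface, if the arm or the gripper's body presses on something with over 40 N, if the wrist force passes 120 N, or if a joint passes its speed limit or range.

## Working session

There is one attempt and no reset: what is moved stays moved. The work goes in short steps, Python scripts to look and compute and a tool call to move; the robot and the scene stay as the last step left them, time stands still between calls to the robot, and variables do not carry over. Pictures are saved under pics/ and viewed, at most 10 in all, crops included, and the job is handed in when it is done.

Besides the shell and the picture viewer there is one more tool, called as a command line: name --argument value ..., lists and objects as JSON in quotes. jog_arm: Moves the arm, as the interface text tells. Shifts and turns lie within -1 to 1; 1 stands for 400 mm of shift or 90 degrees of turn. Its arguments: {"type":"object","properties":{"offset":{"type":"array"},"angular":{"type":"array"},"hand":{"type":"array"}},"required":["offset","angular","hand"]}

```bash
mkdir -p pics
python3 - <<'E'
from plant import manip
import cv2,numpy as np
s=manip.sense();print(s['time_s'],s['eef_pos'],s['orientation'],s['grip_width'])
for n in ["scene","top"]:
    im=manip.grab_frame(n);cv2.imwrite(f"pics/{n}0.png",im[:,:,::-1])
    c=manip.camera_info(n);print(n,np.round(c['intrinsics'],1).tolist(),np.round(c['extrinsics'],4).tolist())
E
```

```text
0.0 [ 0.16103358 -0.60322381  0.21616147] [-1.01990409e-03  9.91512046e-01  1.30010850e-01 -2.28616649e-05] 0.08530001628475177
scene [[503.2, 0.0, 319.3], [0.0, 503.2, 196.3], [0.0, 0.0, 1.0]] [[0.4415, -0.3673, 0.8186, -0.3756], [-0.8971, -0.1676, 0.4087, -0.6288], [-0.0129, -0.9149, -0.4036, 0.5055], [0.0, 0.0, 0.0, 1.0]]
top [[432.0, 0.0, 329.4], [0.0, 432.0, 192.8], [0.0, 0.0, 1.0]] [[0.0089, -0.983, 0.1832, 0.3818], [-0.9999, -0.0067, 0.0126, -0.1593], [-0.0111, -0.1833, -0.983, 0.9165], [0.0, 0.0, 0.0, 1.0]]
```

View pics/top0.png

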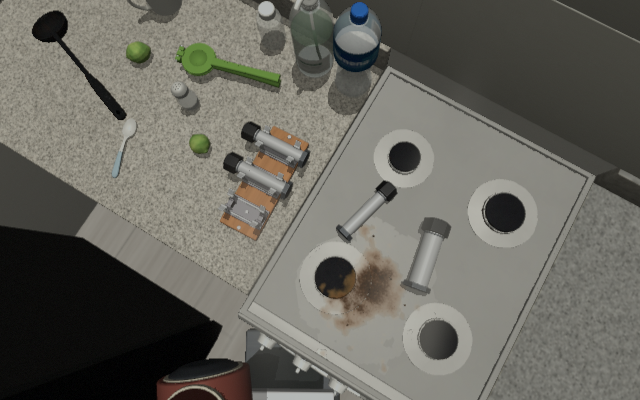

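View pics/scene0.png

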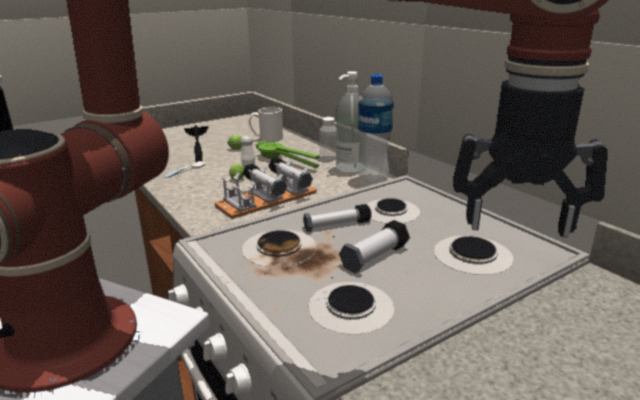

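The top view shows the slim tube on the stove from its foot at about (345,235) to its cap at about (387,190). The stout tube is at (428,255). The rack runs from (240,215) to (290,140), and its free clip is the near-left one, at about (245,212). I'll enlarge that region for precise pixels.

Run:
```python
import cv2
im=cv2.imread('pics/top0.png')[110:260,210:410]
cv2.imwrite('pics/crop0.png',cv2.resize(im,None,fx=4,fy=4,interpolation=cv2.INTER_CUBIC))
```

```text
(no output)
```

View pics/crop0.png

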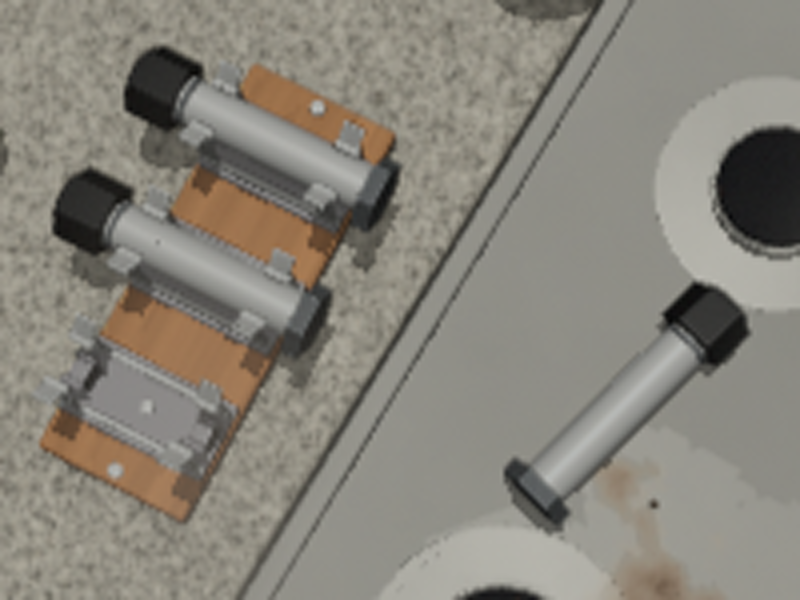

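```bash
cat > h.py <<'E'
import numpy as np
from plant import manip
def ray(n,px,z,c=None):
    c=c or manip.camera_info(n);K=np.array(c['intrinsics']);E=np.array(c['extrinsics'])
    d=E[:3,:3]@np.linalg.solve(K,[*px,1]);return E[:3,3]+d*(z-E[2,3])/d[2]
def proj(n,P,c=None):
    c=c or manip.camera_info(n);K=np.array(c['intrinsics']);E=np.array(c['extrinsics'])
    p=K@(E[:3,:3].T@(np.asarray(P)-E[:3,3]));return p[:2]/p[2]
E
python3 - <<'E'
from h import *
def L(name,p,q,z):
    a=ray('top',(p[0]/4+210-.4,p[1]/4+110-.4),z);b=ray('top',(q[0]/4+210-.4,q[1]/4+110-.4),z)
    d=b-a;print(name,a[:2].round(4),b[:2].round(4),'mid',((a+b)/2)[:2].round(4),'len',np.linalg.norm(d).round(4),'ang',np.degrees(np.arctan2(d[1],d[0])).round(1))
L('slim',(548,482),(686,342),.024)
L('seatA',(367,190),(190,98),.052)
L('seatB',(300,312),(115,222),.052)
L('screws',(115,470),(318,107),.012)
L('board nearedge',(40,443),(185,522),.012)
L('board faredge',(253,65),(395,135),.012)
# lip tips of free clip (height ~.071): corners
for p in [(50,388),(88,328),(180,457),(212,388)]:
    print(ray('top',(p[0]/4+209.6,p[1]/4+109.6),.069)[:2].round(4))
L('fcentre',(148,406),(115,470),.014)
E
```

```text
slim [ 0.4699 -0.1841] [ 0.5439 -0.2563] mid [ 0.5069 -0.2202] len 0.1034 ang -44.3
seatA [ 0.6176 -0.0895] [0.6668 0.0042] mid [ 0.6422 -0.0427] len 0.1058 ang 62.3
seatB [ 0.553  -0.0566] [0.5998 0.0403] mid [ 0.5764 -0.0081] len 0.1076 ang 64.3
screws [0.4756 0.0432] [ 0.6752 -0.0585] mid [ 0.5754 -0.0077] len 0.224 ang -27.0
board nearedge [0.4896 0.0835] [0.4486 0.0052] mid [0.4691 0.0444] len 0.0884 ang -117.6
board faredge [ 0.699  -0.0222] [ 0.6595 -0.1009] mid [ 0.6793 -0.0615] len 0.0881 ang -116.7
[0.5103 0.0648]
[0.5408 0.0474]
[ 0.4764 -0.0014]
[ 0.5109 -0.0159]
fcentre [0.5094 0.0269] [0.4754 0.0427] mid [0.4924 0.0348] len 0.0375 ang 155.0
```

```bash
cat >> h.py <<'E'
from scipy.spatial.transform import Rotation as R
def go(pos,yaw_y):
    """offset/angular units to reach pos, tool down with tool-y at yaw_y deg"""
    s=manip.sense();T=R.from_quat(s['orientation'],scalar_first=True)
    a=np.radians(yaw_y);y=np.array([np.cos(a),np.sin(a),0]);z=np.array([0,0,-1.]);x=np.cross(y,z)
    G=R.from_matrix(np.c_[x,y,z])
    o=T.inv().apply(np.array(pos)-s['eef_pos'])/.4;r=(T.inv()*G).as_rotvec()/(np.pi/2)
    print('t',round(s['time_s'],2),'pos',np.round(s['eef_pos'],4),'F',np.round(s['ft_force'],1),'w',round(s['grip_width'],4),'q',np.round(s['q'],2))
    print('offset',o.round(4),'ang',r.round(4),'rows',np.linalg.norm(o)*8,np.linalg.norm(r)*90/8.59)
E
python3 - <<'E'
from h import *
go((.507,-.220,.16),-15)
E
```

```text
t 0.1 pos [ 0.1611 -0.6033  0.2163] F [-0.7 -0.9  0.9] w 0.0852 q [-1.43  0.05  1.61  0.    1.48 -0.12]
offset [ 1.0826 -0.7025  0.1422] ang [-0.001  -0.0008 -0.6673] rows 10.386720007606652 6.991624765075714
```

jog_arm --offset '[[1.0,-0.65,0.14],[1.0,-0.65,0.14],[1.0,-0.65,0.14],[1.0,-0.65,0.14],[1.0,-0.65,0.14],[1.0,-0.65,0.14],[1.0,-0.65,0.14],[1.0,-0.65,0.14],[1.0,-0.65,0.14],[1.0,-0.65,0.14],[1.0,-0.65,0.14],[1.0,-0.65,0.14]]' --angular '[[0,0,-0.667],[0,0,-0.667],[0,0,-0.667],[0,0,-0.667],[0,0,-0.667],[0,0,-0.667],[0,0,-0.667],[0,0,-0.667],[0,0,-0.667],[0,0,-0.667],[0,0,-0.667],[0,0,-0.667]]' --hand '[65,65,65,65,65,65,65,65,65,65,65,65]'

```text
time_s: 1.3
eef_pos: [0.4804, -0.2489, 0.1608]
orientation: [-0.0, 0.793, 0.609, -0.0]
ft_force: [0.2, -0.6, 0.6]
grip_width: 0.0648
grip_force: 0.0
```

Run:
```python
from h import *
go((.507,-.220,.16),45.7)
```

```text
t 1.3 pos [ 0.4804 -0.2489  0.1608] F [ 0.2 -0.6  0.6] w 0.0648 q [-0.62 -0.11  1.86 -0.    1.38 -0.35]
offset [0.087  0.0455 0.0019] ang [-8.000e-04 -4.000e-04 -6.737e-01] rows 0.7859437212659758 7.0586803719746065
```

jog_arm --offset '[[0.087,0.0455,0.0],[0.087,0.0455,0.0],[0.087,0.0455,0.0],[0.087,0.0455,0.0],[0.087,0.0455,0.0],[0.087,0.0455,0.0],[0.087,0.0455,0.0],[0.087,0.0455,0.0],[0.087,0.0455,0.0],[0.087,0.0455,0.0]]' --angular '[[0,0,-0.674],[0,0,-0.674],[0,0,-0.674],[0,0,-0.674],[0,0,-0.674],[0,0,-0.674],[0,0,-0.674],[0,0,-0.674],[0,0,-0.674],[0,0,-0.674]]' --hand '[65,65,65,65,65,65,65,65,65,65]'

```text
time_s: 2.3
eef_pos: [0.5068, -0.2212, 0.1614]
orientation: [-0.0, 0.379, 0.925, -0.0]
ft_force: [-0.2, 0.0, -0.8]
grip_width: 0.0648
grip_force: 0.0
```

Run:
```python
from h import *
import cv2,pickle
c=manip.camera_info('wrist');im=manip.grab_frame('wrist');pickle.dump(c,open('w1.pkl','wb'))
cv2.imwrite('pics/w1.png',im[:,:,::-1])
go((.507,-.220,.03),45.7)
for s in (-54,0,54):
    a=np.radians(-44.3);print(proj('wrist',(.507+s*.001*np.cos(a),-.22+s*.001*np.sin(a),.024),c))
```

```text
t 2.35 pos [ 0.5069 -0.2211  0.1614] F [-0.4  1.1 -0.4] w 0.0647 q [-0.55 -0.08  1.84 -0.    1.38 -1.34]
offset [0.0018 0.002  0.3286] ang [-0.0001  0.     -0.0022] rows 2.628799065629619 0.02340540747826089
[320.94605407 116.79393802]
[321.13117756 181.88187947]
[321.29977841 241.16059073]
```

View pics/w1.png

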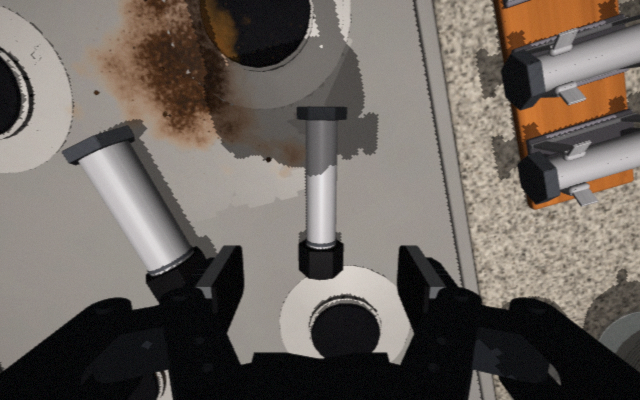

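The wrist view shows the slim tube's axis vertical at column 321, its foot edge at row 119 and its cap edge at row 243. My projection gave 321, 117 and 241, so the estimate holds. I'm descending and grasping.

jog_arm --offset '[[0,0,0.12],[0,0,0.22],[0,0,0.28],[0,0,0.31],[0,0,0.328],[0,0,0.328],[0,0,0.328],[0,0,0.328],[0,0,0.328],[0,0,0.328],[0,0,0.328],[0,0,0.328]]' --angular '[[0,0,0],[0,0,0],[0,0,0],[0,0,0],[0,0,0],[0,0,0],[0,0,0],[0,0,0],[0,0,0],[0,0,0],[0,0,0],[0,0,0]]' --hand '[65,65,65,65,65,65,20,20,20,20,20,20]'

```text
time_s: 3.55
eef_pos: [0.5072, -0.2206, 0.0303]
orientation: [0.0, 0.378, 0.926, -0.0]
ft_force: [0.7, 0.0, 0.1]
grip_width: 0.0202
grip_force: 0.0
```

Run:
```python
from h import *
go((.507,-.220,.15),45.7)
```

```text
t 3.55 pos [ 0.5072 -0.2206  0.0303] F [0.7 0.  0.1] w 0.0202 q [-0.54  0.08  1.92  0.    1.14 -1.34]
offset [ 0.0014  0.0007 -0.2992] ang [ 0.      0.0001 -0.0007] rows 2.3934403333008625 0.007525517610126772
```

The fingers closed to 20 mm with no grip force, so the grasp may have missed. I'll look.

Run:
```python
from h import *
import cv2
w=manip.grab_frame('wrist')[:,:,::-1];s=manip.grab_frame('scene')[150:300,240:460,::-1]
w=cv2.resize(w,None,fx=.6,fy=.6);s=cv2.resize(s,None,fx=2,fy=2)
o=np.zeros((300,384+440,3),np.uint8);o[:240,:384]=w;o[:300,384:]=s
cv2.imwrite('pics/g1.png',o[:,:800])
```

```text
(no output)
```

View pics/g1.png

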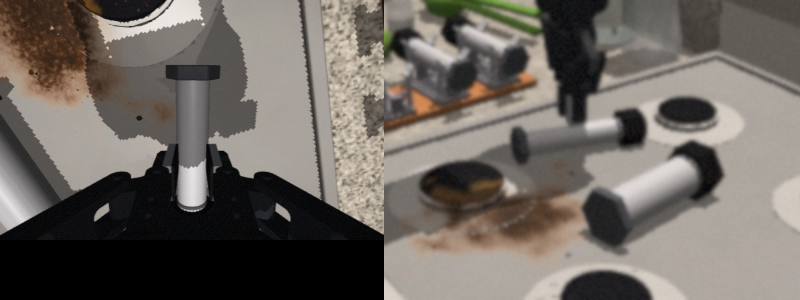

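The fingers straddle the tube (wrist view, columns 175–212), but there is no force yet. I'll command them further closed and read the width.

jog_arm --offset '[[0,0,0],[0,0,0],[0,0,0]]' --angular '[[0,0,0],[0,0,0],[0,0,0]]' --hand '[0,0,0]'

```text
time_s: 3.95
eef_pos: [0.5071, -0.2206, 0.0301]
orientation: [-0.0, 0.378, 0.926, 0.0]
ft_force: [-1.2, -0.3, -0.2]
grip_width: 0.0002
grip_force: 0.0
```

Run:
```python
from h import *
import cv2
w=manip.grab_frame('wrist')[:,:,::-1];s=manip.grab_frame('scene')[170:260,280:400,::-1];t=manip.grab_frame('top')[150:270,290:440,::-1]
o=np.zeros((600,800,3),np.uint8)
o[:250,:400]=cv2.resize(w,(400,250));o[:300,400:]=cv2.resize(s,(400,300));o[300:,:375]=cv2.resize(t,(375,300))
cv2.imwrite('pics/g2.png',o)
for n in('scene','top','wrist'):
  s=manip.sense();p=s['eef_pos'];print(n,proj(n,p),proj(n,p-[0,0,.019]))
```

```text
scene [333.14510644 215.8843665 ] [333.16107882 223.77828575]
top [364.35692141 211.91076902] [363.74130096 213.16801524]
wrist [320.1563496  244.50575262] [320.12589989 230.72344849]
```

View pics/g2.png

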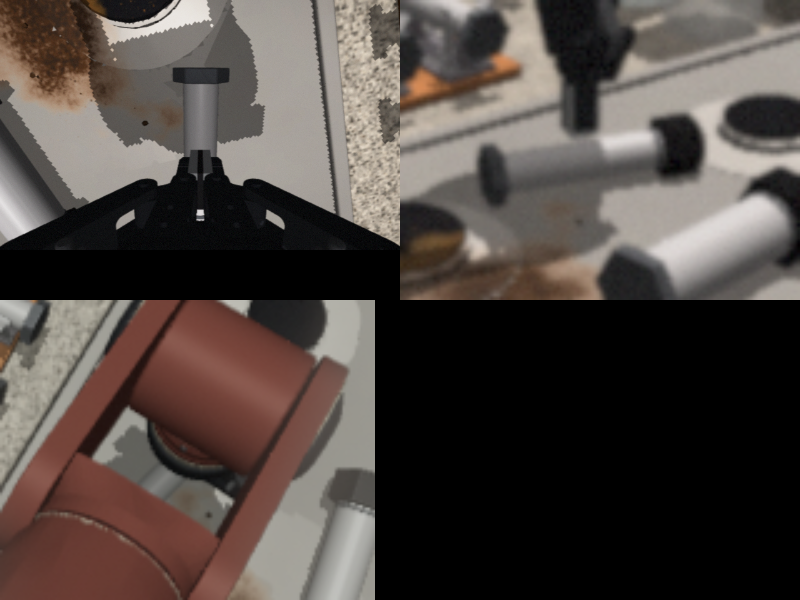

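Run:
```python
from h import *
import pickle
c1=pickle.load(open('w1.pkl','rb'));c2=manip.camera_info('wrist')
print(np.round(c1['extrinsics'],3)[:3,3],np.round(c2['extrinsics'],3)[:3,3],manip.sense()['eef_pos'])
a=np.radians(-44.3);f=np.array([.507-.054*np.cos(a),-.22-.054*np.sin(a),.024]);n=np.array([-np.sin(a),np.cos(a),0])
for P in (f+n*.013,f-n*.013,f,f+n*.0205-[.005*np.cos(a),.005*np.sin(a),0],f-n*.0205): print(proj('wrist',P).round(1))
print('z of tip on scene row210:')
for z in(.03,.04,.05):print(z,proj('scene',[.507,-.2206,z]).round(1))
```

```text
[ 0.461 -0.176  0.318] [ 0.461 -0.176  0.187] [ 0.5071897  -0.22059498  0.0301907 ]
[349.5 126.9]
[292.  126.9]
[320.7 126.9]
[366.4 115.5]
[275.4 126.9]
z of tip on scene row210:
0.03 [333.1 216. ]
0.04 [333.1 211.8]
0.05 [333.1 207.6]
```

The scene view puts the shut fingertips at row 210, about z = 0.044, which is above the tube top. That means they stand about 30 mm higher than the stated tool geometry says. I'll open and descend further in small steps, watching the force.

jog_arm --offset '[[0,0,0],[0,0,0],[0,0,0],[0,0,0],[0,0,0],[0,0,0.0125],[0,0,0.025],[0,0,0.0375],[0,0,0.0375]]' --angular '[[0,0,0],[0,0,0],[0,0,0],[0,0,0],[0,0,0],[0,0,0],[0,0,0],[0,0,0],[0,0,0]]' --hand '[60,60,60,60,60,60,60,60,60]'

```text
time_s: 5.0
eef_pos: [0.5063, -0.2201, 0.0138]
orientation: [-0.001, 0.378, 0.926, 0.0]
ft_force: [-0.3, 0.8, 0.2]
grip_width: 0.0601
grip_force: 0.0
```

Run:
```python
from h import *
import cv2
go((.507,-.220,.002),45.7)
s=manip.grab_frame('scene')[170:260,280:400,::-1]
cv2.imwrite('pics/g3.png',cv2.resize(s,(600,450),interpolation=cv2.INTER_CUBIC))
```

```text
t 5.0 pos [ 0.5063 -0.2201  0.0138] F [-0.3  0.8  0.2] w 0.0601 q [-0.54  0.1   1.93  0.    1.12 -1.34]
offset [-0.0011  0.0014  0.0296] ang [-0.0003 -0.0015 -0.0008] rows 0.23734762552963234 0.017705296431486748
```

View pics/g3.png

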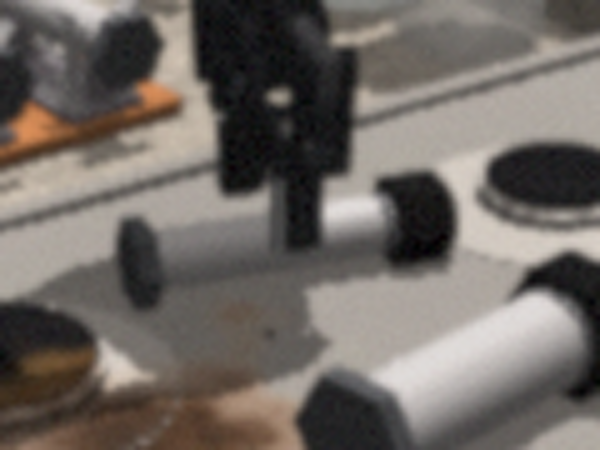

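Run:
```python
from h import *
a=np.radians(45.7);u=np.array([np.cos(a),np.sin(a),0])
for d in(.03,.036):
  for z in(.0,.01,.02,.03,.04):
    print(d,z,proj('scene',np.array([.5063,-.2201,z])-u*d).round(1))
```

```text
0.03 0.0 [337.8 234.6]
0.03 0.01 [337.8 230.4]
0.03 0.02 [337.9 226.2]
0.03 0.03 [337.9 222. ]
0.03 0.04 [337.9 217.7]
0.036 0.0 [338.9 235.9]
0.036 0.01 [338.9 231.7]
0.036 0.02 [338.9 227.4]
0.036 0.03 [338.9 223.2]
0.036 0.04 [338.9 218.9]
```

jog_arm --offset '[[0,0,0.0125],[0,0,0.025],[0,0,0.036],[0,0,0.036],[0,0,0.036],[0,0,0.036],[0,0,0.036],[0,0,0.036],[0,0,0.036],[0,0,0.036]]' --angular '[[0,0,0],[0,0,0],[0,0,0],[0,0,0],[0,0,0],[0,0,0],[0,0,0],[0,0,0],[0,0,0],[0,0,0]]' --hand '[60,60,60,60,20,20,20,20,20,20]'

```text
time_s: 6.05
eef_pos: [0.5076, -0.2209, 0.0013]
orientation: [0.0, 0.378, 0.926, -0.0]
ft_force: [-0.2, 0.5, 2.8]
grip_width: 0.0241
grip_force: 59.2
```

Width 24.1 mm suggests the pads touch above the tube's axis. I'll reopen slightly, go 6 mm lower and close again.

jog_arm --offset '[[0,0,0],[0,0,0],[0,0,0.008],[0,0,0.015],[0,0,0.015],[0,0,0.015],[0,0,0.015],[0,0,0.015],[0,0,0.015]]' --angular '[[0,0,0],[0,0,0],[0,0,0],[0,0,0],[0,0,0],[0,0,0],[0,0,0],[0,0,0],[0,0,0]]' --hand '[42,42,42,42,20,20,20,20,20]'

```text
time_s: 6.95
eef_pos: [0.507, -0.2205, -0.0054]
orientation: [-0.0, 0.378, 0.926, 0.0]
ft_force: [0.5, 0.2, -1.3]
grip_width: 0.0243
grip_force: 58.8
```

Same width with no outside force, so the pads are straddling the tube and the reading just runs about 2 mm low. I'm lifting.

jog_arm --offset '[[0,0,-0.03],[0,0,-0.1],[0,0,-0.2],[0,0,-0.264],[0,0,-0.264],[0,0,-0.264]]' --angular '[[0,0,0],[0,0,0],[0,0,0],[0,0,0],[0,0,0],[0,0,0]]' --hand '[20,20,20,20,20,20]'

```text
time_s: 7.55
eef_pos: [0.5075, -0.2208, 0.1012]
orientation: [0.001, 0.378, 0.926, -0.0]
ft_force: [0.3, -0.3, -1.9]
grip_width: 0.024
grip_force: 58.9
```

Run:
```python
from h import *
go((.509,.026,.10),-27)
```

```text
t 7.55 pos [ 0.5075 -0.2208  0.1012] F [ 0.3 -0.3 -1.9] w 0.024 q [-0.54 -0.02  1.88  0.    1.27 -1.34]
offset [0.4287 0.4437 0.0025] ang [8.00e-04 7.00e-04 8.07e-01] rows 4.935726024169457 8.455472538357059
```

jog_arm --offset '[[0.05,0.05,0],[0.1,0.1,0],[0.15,0.16,0],[0.2,0.21,0],[0.26,0.27,0],[0.32,0.33,0],[0.37,0.385,0],[0.41,0.425,0],[0.4287,0.4437,0],[0.4287,0.4437,0],[0.4287,0.4437,0],[0.4287,0.4437,0]]' --angular '[[0,0,0.06],[0,0,0.14],[0,0,0.23],[0,0,0.32],[0,0,0.41],[0,0,0.5],[0,0,0.59],[0,0,0.68],[0,0,0.76],[0,0,0.807],[0,0,0.807],[0,0,0.807]]' --hand '[20,20,20,20,20,20,20,20,20,20,20,20]'

```text
time_s: 8.75
eef_pos: [0.5076, 0.0262, 0.0988]
orientation: [-0.001, 0.852, 0.523, -0.001]
ft_force: [-0.4, -0.3, -1.4]
grip_width: 0.0241
grip_force: 59.0
```

Run:
```python
from h import *
import cv2,pickle
go((.509,.026,.10),-27)
c=manip.camera_info('wrist');w=manip.grab_frame('wrist')[:,:,::-1];pickle.dump(c,open('w2.pkl','wb'))
s=manip.grab_frame('scene')[110:230,200:360,::-1]
o=np.zeros((600,800,3),np.uint8);o[:300,:480]=cv2.resize(w,(480,300));o[300:,:400]=cv2.resize(s,(400,300),interpolation=cv2.INTER_CUBIC)
t=manip.grab_frame('top')[110:260,180:380,::-1];o[300:,400:]=cv2.resize(t,(400,300))
cv2.imwrite('pics/p1.png',o)
a=np.radians(63);u=np.array([np.cos(a),np.sin(a),0]);C=np.array([.509,.026,0])
for d in(-.036,.036):
  for n in('wrist','scene'):print(d,n,'clip',proj(n,C+u*d+[0,0,.061]).round(1),'tube',proj(n,C+u*d*1.5+[0,0,.131]).round(1))
```

```text
t 8.75 pos [0.5076 0.0262 0.0988] F [-0.4 -0.3 -1.4] w 0.0241 q [-0.09 -0.12  1.99 -0.    1.28  0.37]
offset [ 0.0012  0.0034 -0.0031] ang [-0.0018  0.0007  0.001 ] rows 0.038072103270649665 0.022499698712898832
-0.036 wrist clip [318.8 276. ] tube [318.2 390.3]
-0.036 scene clip [244.8 188.9] tube [246.5 162.1]
0.036 wrist clip [318.9 158.2] tube [318.1 136.3]
0.036 scene clip [230.  179.7] tube [223.9 149.8]
```

View pics/p1.png

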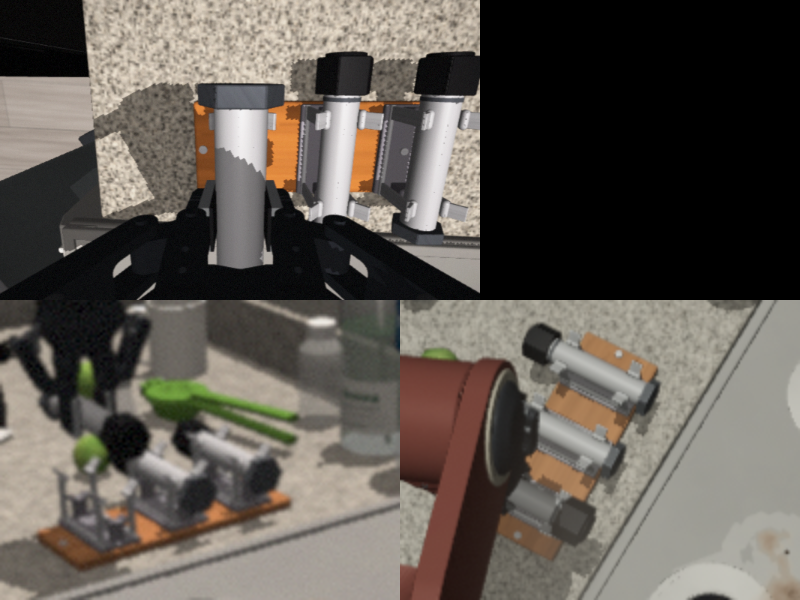

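Run:
```python
from h import *
import cv2,pickle
c=pickle.load(open('w2.pkl','rb'))
a=np.radians(63);u=np.array([np.cos(a),np.sin(a),0]);v=np.array([np.sin(a),-np.cos(a),0]);C=np.array([.509,.026,0])
for k in(0,1):
  for x in(-.0215,0,.0215):
    print(k,x,proj('wrist',C+u*.036+v*(x+.075*k)+[0,0,.071],c).round(1),proj('wrist',C+u*.036+v*(x+.075*k)+[0,0,.052],c).round(1))
im=manip.grab_frame('wrist')[:,:,::-1]
cv2.imwrite('pics/p2.png',cv2.resize(im[90:290,240:560],(800,500),interpolation=cv2.INTER_CUBIC))
```

```text
0 -0.0215 [279.6 161. ] [283.3 155.9]
0 0 [320.5 161.1] [320.5 156. ]
0 0.0215 [361.4 161.2] [357.8 156.1]
1 -0.0215 [422.4 161.4] [413.2 156.2]
1 0 [463.3 161.5] [450.5 156.3]
1 0.0215 [504.3 161.6] [487.8 156.4]
```

View pics/p2.png

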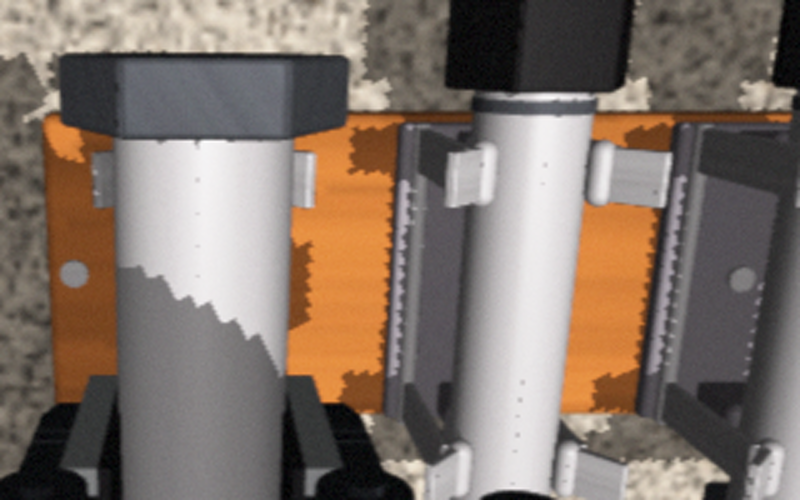

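The free clip's far tabs run from column 277 to 366 (centre 321.6, row 162), against a prediction of 320.5 and 161. The held tube's axis is at column 321, so it is aligned sideways. It sits about 4 mm short along its axis, so I'll nudge it and lower it to just above contact.

jog_arm --offset '[[0.003,0.0,0.05],[0.008,0.001,0.1],[0.008,0.001,0.125],[0.008,0.001,0.135],[0.008,0.001,0.135]]' --angular '[[0,0,0],[0,0,0],[0,0,0],[0,0,0],[0,0,0]]' --hand '[20,20,20,20,20]'

```text
time_s: 9.45
eef_pos: [0.5103, 0.0287, 0.0461]
orientation: [-0.0, 0.853, 0.522, -0.0]
ft_force: [-0.1, -0.2, -1.4]
grip_width: 0.0244
grip_force: 59.0
```

jog_arm --offset '[[0,0,0.006],[0,0,0.012],[0,0,0.018],[0,0,0.024],[0,0,0.03]]' --angular '[[0,0,0],[0,0,0],[0,0,0],[0,0,0],[0,0,0]]' --hand '[20,20,20,20,20]'

```text
time_s: 9.95
eef_pos: [0.5117, 0.029, 0.0364]
orientation: [0.0, 0.852, 0.523, 0.001]
ft_force: [-4.1, 1.4, 8.9]
grip_width: 0.0242
grip_force: 60.0
```

jog_arm --offset '[[0,-0.003,0.006],[0,-0.003,0.012],[0,-0.003,0.018],[0,-0.003,0.024],[0,-0.003,0.03],[0,-0.003,0.03]]' --angular '[[0,0,0],[0,0,0],[0,0,0],[0,0,0],[0,0,0],[0,0,0]]' --hand '[20,20,20,20,20,20]'

```text
time_s: 10.55
eef_pos: [0.5101, 0.029, 0.0224]
orientation: [0.001, 0.853, 0.522, 0.001]
ft_force: [3.4, -1.7, -1.9]
grip_width: 0.0242
grip_force: 59.1
```

jog_arm --offset '[[0,0,0.003],[0,0,0.006],[0,0,0.009],[0,0,0.009]]' --angular '[[0,0,0],[0,0,0],[0,0,0],[0,0,0]]' --hand '[20,20,20,20]'

```text
time_s: 10.95
eef_pos: [0.5105, 0.0289, 0.0219]
orientation: [0.0, 0.853, 0.523, -0.0]
ft_force: [-6.3, -1.8, 18.7]
grip_width: 0.0244
grip_force: 61.2
```

The tube is hard on the cradle: 18.7 N with no further travel. I'm relaxing the push, releasing and retreating.

jog_arm --offset '[[0,0,-0.006],[0,0,-0.006],[0,0,-0.006],[0,0,-0.006],[0,0,-0.006],[0,0,-0.03],[0,0,-0.08],[0,0,-0.16],[0,0,-0.26],[0,0,-0.34],[0,0,-0.34],[0,0,-0.34]]' --angular '[[0,0,0],[0,0,0],[0,0,0],[0,0,0],[0,0,0],[0,0,0],[0,0,0],[0,0,0],[0,0,0],[0,0,0],[0,0,0],[0,0,0]]' --hand '[24,44,44,44,44,44,44,44,44,44,44,44]'

```text
time_s: 12.15
eef_pos: [0.5101, 0.0294, 0.1564]
orientation: [0.001, 0.853, 0.523, 0.001]
ft_force: [-1.4, 0.2, -0.7]
grip_width: 0.0439
grip_force: 0.0
```

Run:
```python
from h import *
import cv2
w=manip.grab_frame('wrist')[:,:,::-1];s=manip.grab_frame('scene')[120:230,200:340,::-1]
o=np.zeros((600,800,3),np.uint8);o[:300,:480]=cv2.resize(w,(480,300));o[300:,:382]=cv2.resize(s,(382,300),interpolation=cv2.INTER_CUBIC)
cv2.imwrite('pics/f1.png',o)
go((.51,.03,.16),-27)
```

```text
t 12.25 pos [0.5086 0.0295 0.1537] F [-1.1  0.1 -0.5] w 0.044 q [-0.09 -0.18  1.94  0.    1.38  0.38]
offset [ 0.0027  0.0026 -0.0158] ang [-0.0013  0.0005  0.    ] rows 0.12998930301110206 0.014167588085871206
```

View pics/f1.png

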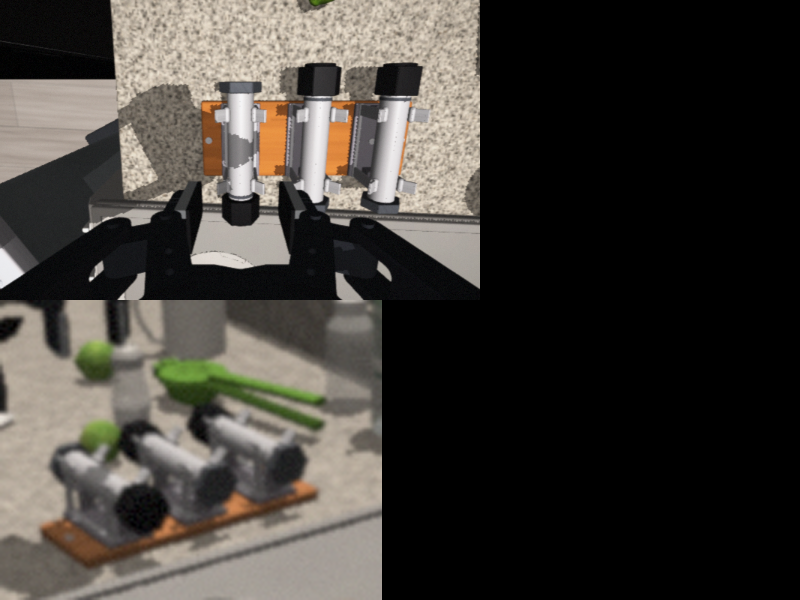

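The tube sits level in the free clip, with its tabs closed over it at both ends (wrist view, column 240, rows 115 and 187). It is at the same height as its two untouched neighbours, and the gripper is clear.

```bash
python3 -c "
from plant import manip
print(manip.hand_in())"
```

```text
the job is handed in; nothing more can be done
None
```

The slim tube is pressed home in the rack's free clip pair and released, both neighbours are still in their clips, and the job was handed in at about 12 s; no verdict was returned.

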